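Put the slicer insert away in its case

TASK

Put the flat green slicer insert away in its grey case. It lies too flat to be gripped well, so slide it along the wooden block until one end hangs well over an edge of the block, pinch it there and lay it flat in the case, steel side up, without dropping it on the counter; the case's orange cover must be slid back to let it in, and slid fully shut again at the end. Leave the two tins and the saucepan where they stand.

Things in the scene. Friction and masses are not known exactly. Their poses are not given: they have to be found in the camera images.
- insert: Loose slicer insert: thin stiff plate 120 x 44 x 3 mm, about 80 g, dark green with a steel strip on top, ends alike. Origin: centre of its underside; x along its length, y along its width, z up. Starts flat on the block, wholly on it, its x within 35 degrees of the block's x. Fingertips pressed on it with a few newtons drag it along; overhanging up to 45 mm it stays flat by itself.
- insert_end_a (a point): Middle of the insert's end at +x, half way up its thickness (60 mm from its centre).
- insert_end_b (a point): Middle of the insert's end at -x, half way up its thickness (60 mm from its centre).
- board: Wooden chopping block, 180 x 180 mm, top 45 mm above the counter, fixed (does not slide). Origin: centre of its underside, on the counter (z = 0); z up, x roughly away from the robot. The space before its robot-side (-x) edge is free down to the counter. It may stand left or right of the robot.
- blade_case: Grey open-topped plastic case, fixed to the counter, 182 x 132 mm outside, 170 x 120 mm inside. Origin: centre of its underside on the counter; x along its length, roughly away from the robot; z up. Inner floor 5 mm above the counter, walls 36 mm high (guide strips on the long walls rise to 42 mm). It may stand left or right of the robot.
- case_cover (a joint): Travel of the flat orange cover along the case's +x (away from the robot), m: 0 = fully shut, 0.165 = fully open (then the front 159 mm of the inside is uncovered). Starts 0 to 0.03. The cover is 182 x 122 x 4 mm, its top 41 mm above the counter. It takes 2 to 4 N to slide and stays where it is left.
- cover_grip (a point): Top centre of the white upright grip on the cover, moving with it: a block 14 mm along the case's x, 50 mm along its y, rising 28 mm above the cover (its top 69 mm above the counter). Shut, it is at x = -71 mm in the case's frame. The point's axes are those of the case.
- tin_a: Food tin with green label, standing, diameter 74 mm, 110 mm high, loose. Origin: centre of its underside. Bystander.
- tin_b: Food tin with orange label, standing, diameter 74 mm, 110 mm high, loose. Origin: centre of its underside. Bystander.
- saucepan: Black saucepan, diameter 150 mm, 80 mm high, loose, its handle reaching 240 mm from its centre along its +y at 70 to 92 mm height. Origin: centre of its underside. Bystander.
Mind the look-alikes: they are no part of the job. There is more than one size of the blade_case; the one meant has the size given above.

How it is judged (in metres and radians):
On the way:
1. The insert lies flat on the block with one end hanging at least 20 mm over an edge of the block ((x of any of insert_end_a, insert_end_b in the frame of board above 0.11 m or x of any of insert_end_a, insert_end_b in the frame of board below -0.11 m or y of any of insert_end_a, insert_end_b in the frame of board above 0.11 m or y of any of insert_end_a, insert_end_b in the frame of board below -0.11 m) and x of insert in the frame of board between -0.09 and 0.09 m and y of insert in the frame of board between -0.09 and 0.09 m and height (world z) of insert between 0.042 and 0.049 m and angle between the z axis of insert and the z axis of board, either way round below 0.08 rad), for 0.2 s.
At the end, for the whole second after the job is handed in: The insert lies flat (within 5 degrees), steel strip up, at rest on the floor of the case, and the cover is fully shut (within 6 mm) (x of insert in the frame of blade_case between -0.045 and 0.045 m and y of insert in the frame of blade_case between -0.045 and 0.045 m and z of insert in the frame of blade_case between 0.002 and 0.009 m and angle between insert's own z axis and vertical below 0.08 rad and value of joint case_cover below 0.006 m and linear speed of insert below 0.01 m/s); the robot touches nothing.
It fails at once if The insert falls on the counter beside the case (height (world z) of insert below 0.025 m and horizontal distance between insert and blade_case above 0.13 m).
It fails at once if The green tin is shifted by more than 20 mm (distance of tin_a from where it was at the start of the episode above 0.02 m).
It fails at once if The orange tin is shifted by more than 20 mm (distance of tin_b from where it was at the start of the episode above 0.02 m).
It fails at once if The saucepan is shifted by more than 20 mm (distance of saucepan from where it was at the start of the episode above 0.02 m).
It also fails if it takes over 67 s, if anything falls off the work surface, if the arm or the gripper's body presses on something with over 40 N, if the wrist force passes 120 N, or if a joint passes its speed limit or range.

ROBOT

A 6-joint arm with a two-finger parallel gripper is mounted at the origin on the work surface. World frame = base frame: x ahead of the robot, y to its left, z up, the work surface at z = 0. Lengths are in mm, angles in rad, forces in N, time in s.
With the tool pointing down it reaches from about 400 to 925 mm from the base axis. Payload 3.4 kg.
Tool frame: the origin (TCP) lies on the centre line of the jaws, within the pads' length; the fingertips stand bot.tips_ahead ahead of it and the grasp point (between the pads) is the TCP (bot.tips_ahead is the distance from the TCP to the fingertips, in mm); z points along the fingers, y is the direction in which the jaws open and shut (so a half turn about z gives the same grasp; the last joint's range is limited). The gripper opens to 85 mm and grips with 20 to 120 N. Pads are 22 mm wide; open, the fingers measure 114 mm over their backs; the gripper's body (76 mm by 85 mm) begins 54 mm behind the grasp point. The pads swing forward as they close: fully open they stand 13 mm farther back than shut.
Start: joints at [1.185, 0.307, 1.506, -0, 1.328, -0.073], TCP at [176.417, 547.273, 250.305] pointing down, gripper open.
Joint ranges: [-3.12, 3.12], [-1.05, 2.28], [0.14, 2.33], [-1.42, 4.57], [0.1, 2.73], [-2.68, 2.68]. Speed limits (rad/s): [2.57, 2.57, 3.14, 3.14, 3.14, 3.14].

INTERFACE

Orientations are given as a rotation vector (axis times angle).
In Python, from rig import bot, read_camera gives the robot as it stands. The module is installed in compiled form; this text tells all that it offers.
- The arm moves only by the tool apply_moves, never from a script. Its argument "plan" is a list of rows, each an object of numbers: "hand": the closure in counts, from 0 (fully open) to 255 (shut); "tx", "ty", "tz": the shift along the tool's x, y, z in units of 25 mm (1.0 is 25 mm); "twist": the turn about the tool's z in units of 6 degrees (1.0 is 6 degrees). A call has 1 to 20 rows; each row is the pose to reach, as a shift and turn from the pose commanded when the call began, along the tool's axes at that moment; what a row does not reach only later rows make up. A row lasts 1/12 s, in which the tool goes at most 41.7 mm and 7.16 degrees, less where a joint would pass 70% of its speed; a pose out of reach is approached as far as the arm can. A call with a gripper value outside its range is refused whole. The fingers move at their own pace and stop on an object; the grip force is fixed at half the most. Time passes only in rows, so rows that repeat a pose let the fingers close. It gives the time, the measured TCP pose, the force and the opening at its end, in the units of the state.
- bot.get_obs(): the state, without advancing time (a new reading comes with each control period).
- read_camera(name): name is "scene" or "top" or "wrist"; returns a dict with "img" (400x640x3 uint8, red, green, blue), "fovy" (degrees; the focal length in pixels is half the picture's height over the tangent of half this angle, whatever the lens; pixels are square), "cx", "cy" (the principal point, pixels), "rvec" (rotation vector, rad) and "tvec" (3), from world to camera coordinates, as OpenCV has them. Camera axes: x right, y down, z forward; pixel columns grow to the right and rows downward; lengths in mm; the calibration is good to about 2 mm. A picture is of the moment at which its call begins. There is no depth.
- bot.sign_off(): hands the job in, once; it reports no verdict.
The state is a dict: "clock": time; "q": joint angles; "joint_vel": joint speeds; "effort": joint torques, N m; "ee_pos": TCP position; "ee_rot": TCP orientation; "contact_force": force on the tool from outside, world axes, zero at the start; "torque": the same for the moment, N m; "grip_width": opening from 0.0 (shut) to 1.0 (fully open).
Only numpy, scipy, OpenCV 4.12 (cv2) and the standard library are available. Lean on these libraries where they do the work, as an engineer would, in place of code of your own. Each camera call takes 0.05 s, during which the arm holds its last target.

## Working session

There is one attempt and no reset: what is moved stays moved. The work goes in short steps, Python scripts to look and compute and a tool call to move; the robot and the scene stay as the last step left them, time stands still between calls to the robot, and variables do not carry over. Pictures are saved under pics/ and viewed, and the job is handed in when it is done.

Besides the shell and the picture viewer there is one more tool, called after "Emit:" by a JSON object that holds its "name" and its "arguments", one argument or row to a line. apply_moves: Moves the arm, as the interface text tells. Its arguments: {"type":"object","properties":{"plan":{"type":"array"}},"required":["plan"]}

```bash
mkdir -p pics
cat > h.py <<'E'
import numpy as np, cv2
from rig import bot, read_camera
def cam(n):
    c=read_camera(n); im=c['img']; f=im.shape[0]/2/np.tan(np.radians(c['fovy'])/2)
    c['K']=np.array([[f,0,c['cx']],[0,f,c['cy']],[0,0,1.]]); c['R']=cv2.Rodrigues(np.array(c['rvec'],float))[0]; c['t']=np.array(c['tvec'],float); return c
def save(c,fn): cv2.imwrite('pics/'+fn,cv2.cvtColor(c['img'],cv2.COLOR_RGB2BGR))
def ray(c,uv):
    o=-c['R'].T@c['t']; d=c['R'].T@np.linalg.inv(c['K'])@np.array([uv[0],uv[1],1.]); return o,d/np.linalg.norm(d)
def atz(c,uv,z):
    o,d=ray(c,uv); return o+d*(z-o[2])/d[2]
def tri(c1,u1,c2,u2):
    o1,d1=ray(c1,u1);o2,d2=ray(c2,u2)
    A=np.stack([d1,-d2],1); s=np.linalg.lstsq(A,o2-o1,rcond=None)[0]
    p,q=o1+s[0]*d1,o2+s[1]*d2; return (p+q)/2,np.linalg.norm(p-q)
def proj(c,P):
    p=c['K']@(c['R']@np.array(P,float)+c['t']); return p[:2]/p[2]
E
python3 - <<'E'
from h import *
import pickle
np.set_printoptions(precision=3,suppress=True)
for n in ['scene','top','wrist']:
    c=cam(n); save(c,n+'0.png'); pickle.dump(c,open(n+'0.pkl','wb')); print(n,c['fovy'],c['cx'],c['cy'],-c['R'].T@c['t'],c['R'][2])
print(bot.tips_ahead,bot.get_obs())
E
```

```text
scene 42.11492511477111 323.50317937373995 207.93069911364995 [1731.473   53.307 1291.382] [-0.736 -0.017 -0.677]
top 50.96018794113239 311.15802060342213 192.91610610262342 [ 177.138   16.916 1548.74 ] [ 0.177 -0.019 -0.984]
wrist 66.68828144985932 322.8944527737987 198.54995456982806 [103.901 569.801 372.614] [ 0.282 -0.094 -0.955]
19.0 {'clock': 0.15, 'q': array([ 1.185,  0.307,  1.507, -0.   ,  1.328, -0.073]), 'joint_vel': array([-0.001, -0.003, -0.004,  0.001, -0.   , -0.001]), 'effort': array([  0.001, -45.797, -25.222,  -0.   ,   0.009,  -0.   ]), 'ee_pos': array([176.252, 546.816, 249.592]), 'ee_rot': array([-0.488, -3.103,  0.002]), 'contact_force': array([ 0.359,  0.168, -0.083]), 'torque': array([-0.098,  0.035,  0.044]), 'grip_width': 1.0023147947162214}
```

View pics/scene0.png

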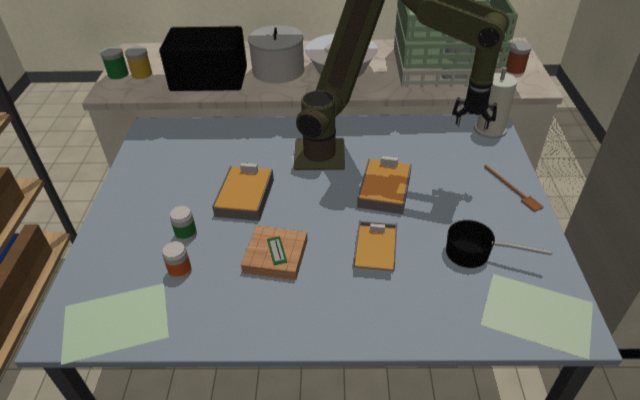

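View pics/top0.png

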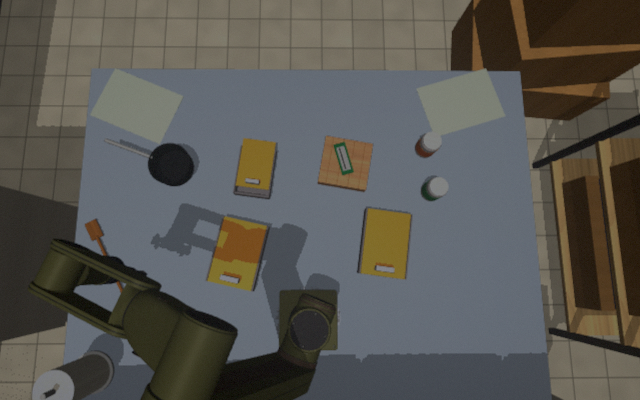

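View pics/wrist0.png

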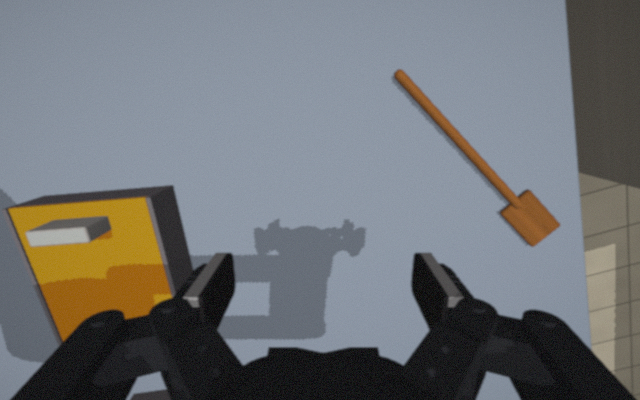

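The scene has three cases with orange covers, at top-view pixels (257,168), (240,252) and (386,243). The block is at (345,163) with the insert at (343,158), and the pan is on the far left. Next I'll enlarge the images to measure them.

Run:
```python
from h import *
import pickle
t=pickle.load(open('top0.pkl','rb'));s=pickle.load(open('scene0.pkl','rb'))
def crop(c,x0,y0,x1,y1,k,fn):
    im=cv2.resize(c['img'][y0:y1,x0:x1],None,fx=k,fy=k,interpolation=cv2.INTER_CUBIC)
    for x in range((x0+9)//10*10,x1,10):
        cv2.line(im,((x-x0)*k,0),((x-x0)*k,4 if x%50 else 12),(255,0,0),1)
    for y in range((y0+9)//10*10,y1,10):
        cv2.line(im,(0,(y-y0)*k),(4 if y%50 else 12,(y-y0)*k),(255,0,0),1)
    cv2.imwrite('pics/'+fn,im[:,:,::-1])
crop(t,200,125,400,265,4,'tA.png'); crop(t,200,180,420,300,3,'tB.png')
crop(s,200,150,420,280,3,'sA.png')
```

```text
(no output)
```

View pics/tA.png

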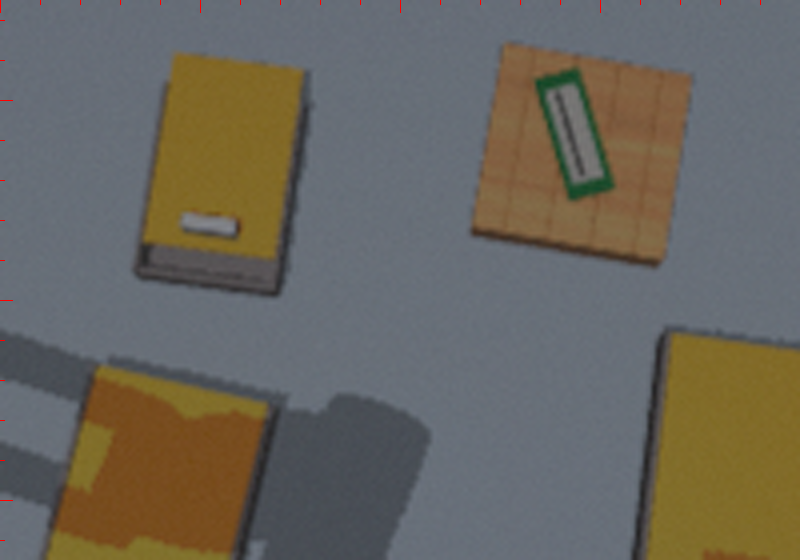

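View pics/tB.png

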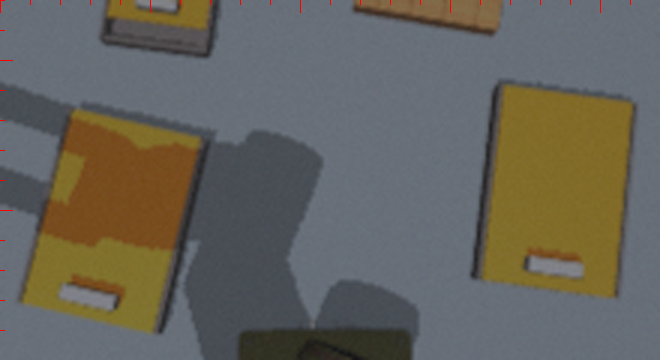

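View pics/sA.png

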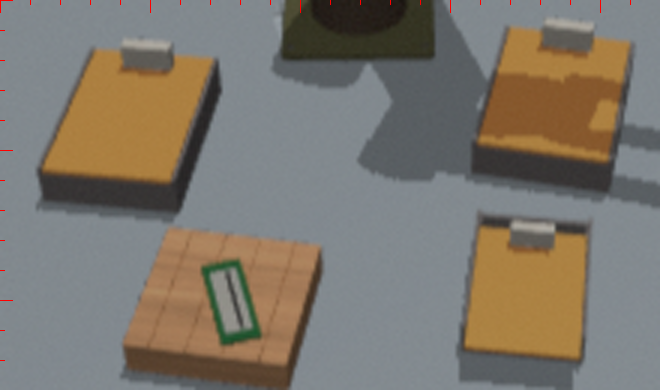

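Run:
```python
from h import *
import pickle
np.set_printoptions(precision=1,suppress=True)
t=pickle.load(open('top0.pkl','rb'));s=pickle.load(open('scene0.pkl','rb'))
A=dict(farleft=([(172,55),(305,70),(281,258),(145,243)],4,(200,125),41,[(480,224),(588,233),(580,360),(464,349)]),
nearleft=([(68,107),(205,137),(162,332),(20,300)],3,(200,180),41,[(510,27),(634,42),(612,160),(477,142)]),
right=([(497,80),(635,101),(618,296),(478,278)],3,(200,180),41,[(93,50),(218,60),(172,182),(42,168)]),
board=([(503,43),(692,74),(660,264),(472,234)],4,(200,125),45,[(167,228),(322,246),(290,364),(126,346)]),
ins=([(536,80),(578,69),(613,188),(574,200)],4,(200,125),48,[(202,267),(239,260),(260,333),(222,343)]))
for n,(p,k,o,z,q) in A.items():
    W=np.array([atz(t,(x/k+o[0],y/k+o[1]),z) for x,y in p]); c=W.mean(0)
    e=W-np.roll(W,-1,0); print(n,c,np.linalg.norm(e,axis=1),np.degrees(np.arctan2(e[:,1],e[:,0])))
    V=np.array([atz(s,(x/3+200,y/3+150),z) for x,y in q]); e=V-np.roll(V,-1,0)
    print('  scene',V.mean(0),np.linalg.norm(e,axis=1),np.degrees(np.arctan2(e[:,1],e[:,0])))
    uc=np.mean(p,0)/k+o; 
    print('  tri',tri(t,uc,s,np.mean(q,0)/3+[200,150]))
for nm,u,v in [('fl',(209/4+200,219/4+125),(533/3+200,224/3+150)),('nl',(88/3+200,292/3+180),(568/3+200,20/3+150)),('r',(553/3+200,263/3+180),(147/3+200,39/3+150))]:
    print(nm,tri(t,u,s,v))
```

```text
farleft [556.3 188.5  41. ] [124.7 179.2 124.8 179.5] [ 83.5  -6.4 -96.4 173.6]
  scene [561.5 194.8  41. ] [122.7 189.7 121.6 189.4] [-97.6 172.   82.3  -7.7]
  tri (array([557.6, 192.5,  32.4]), np.float64(5.896257297907199))
nearleft [232.5 247.5  41. ] [168.6 232.3 170.3 231.8] [  77.6  -11.6 -102.6  168. ]
  scene [221.7 256.   41. ] [162.5 233.6 162.9 233.9] [-102.4  166.9   77.7  -13.2]
  tri (array([230.9, 251.1,  44. ]), np.float64(7.540354295594539))
right [ 267.1 -279.7   41. ] [169.  233.5 166.3 237.6] [ 81.2  -7.6 -97.4 173.1]
  scene [ 256.  -276.1   41. ] [166.9 233.5 160.9 229.6] [-98.2 171.   80.4  -7.5]
  tri (array([ 265.1, -277.1,   44.7]), np.float64(3.2807928493823897))
board [ 558.4 -139.9   45. ] [178.6 183.5 173.9 184.4] [ 80.5 -10.9 -99.2 170.6]
  scene [ 568.6 -134.9   45. ] [180.8 175.2 177.  179.2] [-99.9 170.7  81.4  -8.1]
  tri (array([ 560.4, -138.8,   32.7]), np.float64(4.311832574892096))
ins [ 575.6 -133.7   48. ] [ 40.7 117.4  37.8 118.8] [ 105.3   14.9  -72.6 -163.7]
  scene [ 580.5 -129.3   48. ] [ 41.7 112.4  41.7 115.8] [ -75.7 -164.6  109.1   15.4]
  tri (array([ 576.6, -132. ,   42.4]), np.float64(4.501329204297681))
fl (array([490.3, 201.5,  70.2]), np.float64(4.623903281659873))
nl (array([147.5, 268.6,  94.2]), np.float64(4.5468520237014225))
r (array([ 178. , -260.5,   95.5]), np.float64(1.5254245559514288))
```

The far-left case, near (535,190), is the right size: its cover measures about 180 x 124 mm against about 233 x 168 mm for the other two. Its cover stands slightly open. The block is near (559,-139) and the insert near (576,-133), yawed about +15°. I'll move the wrist camera over the case to refine these.

```bash
cat >> h.py <<'E'
def go(x,y,z,head,cur=None):
    """head: world yaw (deg) of -tool x. prints row"""
    o=bot.get_obs(); R=cv2.Rodrigues(np.array(o['ee_rot']))[0]
    p=np.array(o['ee_pos']); d=R.T@(np.array([x,y,z])-p)/25
    h=np.degrees(np.arctan2(-R[1,0],-R[0,0])); dh=(head-h+180)%360-180
    print('row tx %.2f ty %.2f tz %.2f twist %.2f | head %.1f pos %s tilt %.3f'%(d[0],d[1],d[2],-dh/6,h,p.round(1),R[2,2]),'rows>=%d'%max(np.ceil(np.linalg.norm(d)*25/41.7),np.ceil(abs(dh)/7.16)))
E
python3 -c "
from h import *
go(490,195,250,-7)"
```

```text
row tx -16.26 ty -9.54 tz -0.00 twist -1.81 | head -17.9 pos [176.3 546.8 249.6] tilt -1.000 rows>=12
```

Emit:
{"name": "apply_moves", "arguments": {
  "plan": [
    {"tx": -16.25,"ty": -9.55,"tz": 0,"twist": -1.8,"hand": 0},
    {"tx": -16.25,"ty": -9.55,"tz": 0,"twist": -1.8,"hand": 0},
    {"tx": -16.25,"ty": -9.55,"tz": 0,"twist": -1.8,"hand": 0},
    {"tx": -16.25,"ty": -9.55,"tz": 0,"twist": -1.8,"hand": 0},
    {"tx": -16.25,"ty": -9.55,"tz": 0,"twist": -1.8,"hand": 0},
    {"tx": -16.25,"ty": -9.55,"tz": 0,"twist": -1.8,"hand": 0},
    {"tx": -16.25,"ty": -9.55,"tz": 0,"twist": -1.8,"hand": 0},
    {"tx": -16.25,"ty": -9.55,"tz": 0,"twist": -1.8,"hand": 0},
    {"tx": -16.25,"ty": -9.55,"tz": 0,"twist": -1.8,"hand": 0},
    {"tx": -16.25,"ty": -9.55,"tz": 0,"twist": -1.8,"hand": 0},
    {"tx": -16.25,"ty": -9.55,"tz": 0,"twist": -1.8,"hand": 0},
    {"tx": -16.25,"ty": -9.55,"tz": 0,"twist": -1.8,"hand": 0},
    {"tx": -16.25,"ty": -9.55,"tz": 0,"twist": -1.8,"hand": 0},
    {"tx": -16.25,"ty": -9.55,"tz": 0,"twist": -1.8,"hand": 0},
    {"tx": -16.25,"ty": -9.55,"tz": 0,"twist": -1.8,"hand": 0},
    {"tx": -16.25,"ty": -9.55,"tz": 0,"twist": -1.8,"hand": 0}
  ]
}}

```text
clock: 1.48
ee_pos: [488.7, 196.3, 250.1]
ee_rot: [-0.191, -3.135, -0.0]
contact_force: [0.5, 0.1, -0.2]
grip_width: 0.999
```

```bash
python3 -c "
from h import *
import pickle
c=cam('wrist');save(c,'w1.png');pickle.dump(c,open('w1.pkl','wb'))
print(bot.get_obs()['clock']); go(490,195,250,-7)"
```

```text
1.5333
row tx -0.06 ty -0.05 tz 0.01 twist 0.01 | head -7.0 pos [488.8 196.4 250.2] tilt -1.000 rows>=1
```

View pics/w1.png

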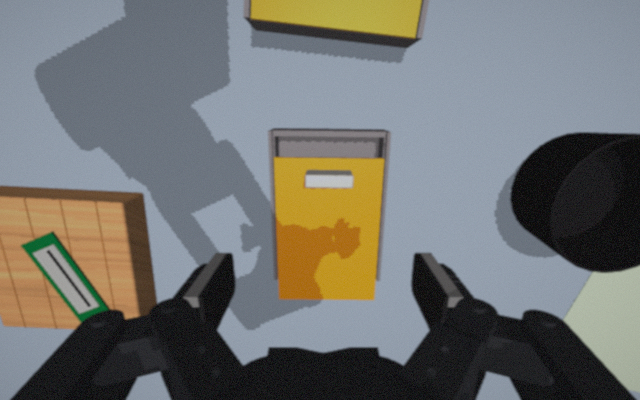

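The wrist view shows the small case: front rim corners at (270,130) and (389,130), cover corners at (275,157), (384,158), (376,299) and (279,299), and grip top at about (329,180). The pan is at the right and the block with the insert at the lower left.

Run:
```python
from h import *
import pickle
np.set_printoptions(precision=1,suppress=True)
c=pickle.load(open('w1.pkl','rb'));t=pickle.load(open('top0.pkl','rb'));s=pickle.load(open('scene0.pkl','rb'))
im=c['img']
def crop(x0,y0,x1,y1,k,fn):
    m=cv2.resize(im[y0:y1,x0:x1],None,fx=k,fy=k,interpolation=cv2.INTER_CUBIC)
    for x in range((x0+9)//10*10,x1,10): cv2.line(m,((x-x0)*k,0),((x-x0)*k,4 if x%50 else 14),(255,0,0),1)
    for y in range((y0+9)//10*10,y1,10): cv2.line(m,(0,(y-y0)*k),(4 if y%50 else 14,(y-y0)*k),(255,0,0),1)
    cv2.imwrite('pics/'+fn,m[:,:,::-1])
crop(255,115,405,310,3,'w1a.png')
crop(0,180,190,340,4,'w1b.png')
for z,ps in [(36,[(270,129),(389,130)]),(41,[(275,157),(384,158),(376,299),(279,299)]),(69,[(305,172),(353,173),(353,188),(306,188)])]:
    W=np.array([atz(c,p,z) for p in ps]); print(z,W.tolist(),W.mean(0))
    e=W-np.roll(W,-1,0); print(np.linalg.norm(e,axis=1),np.degrees(np.arctan2(e[:,1],e[:,0])))
# triangulate: cover far corners/near corners top vs wrist
for a,b in [((243,138.8),(376,299)),((276.2,142.5),(279,299)),((270.2,189.5),(275,157)),((236.2,185.8),(384,158)),((252.2,179.8),(329,180))]:
    print(tri(t,a,c,b))
```

```text
36 [[431.8251302350498, 144.7252843190385, 36.0], [448.51927746089535, 272.8176670879328, 36.0]] [440.2 208.8  36. ]
[129.2 129.2] [-97.4  82.6]
41 [[461.87196109562734, 145.89114017991793, 41.0], [477.45894706375805, 264.63770770267723, 41.0], [656.9740920026753, 243.29678764640258, 41.0], [642.0650706191283, 120.48204615331255, 41.0]] [559.6 193.6  41. ]
[119.8 180.8 123.7 182. ] [-97.5 173.2  83.1  -8. ]
69 [[476.6687183302849, 178.7043347855822, 69.0], [483.631511909308, 227.23685496310742, 69.0], [499.4434015492559, 225.7761633362518, 69.0], [493.55015811052465, 177.39161286552587, 69.0]] [488.3 202.3  69. ]
[49.  15.9 48.7 16.9] [-98.2 174.7  83.1  -4.4]
(array([649.4, 240.6,  50.9]), np.float64(3.1650211400443333))
(array([640.1, 118.7,  40.9]), np.float64(5.08151528969353))
(array([467.1, 139.5,   4.9]), np.float64(0.17312112634371035))
(array([443.4, 234.4, 206.7]), np.float64(4.260723796885546))
(array([494.3, 202. ,  46.4]), np.float64(1.65489113905418))
```

View pics/w1a.png

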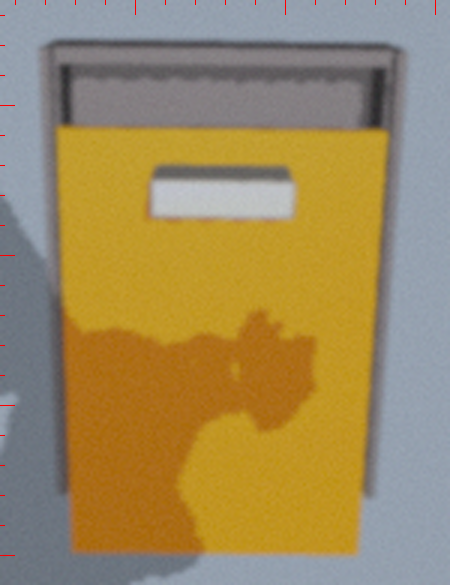

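View pics/w1b.png

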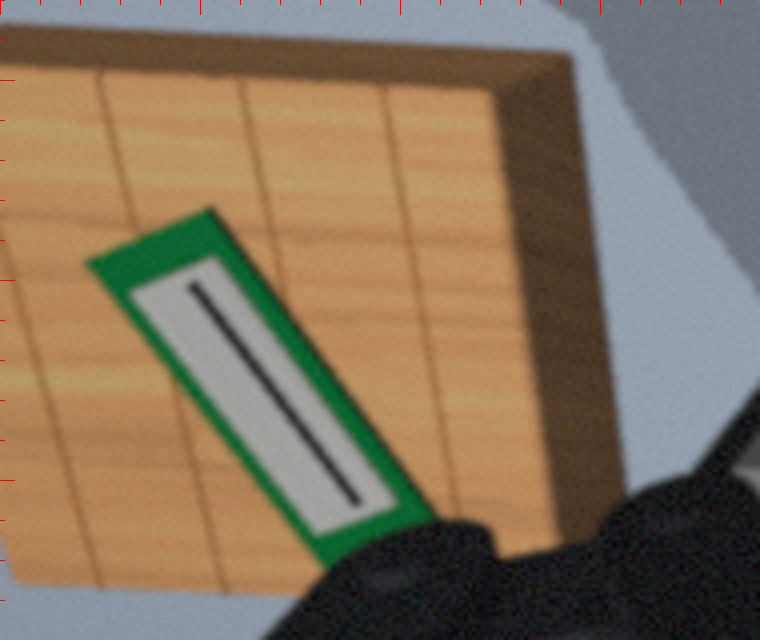

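The case centre comes out at about (530.5,197.4), heading -7.2°, with the cover about 28 mm open. I'll close the fingers, descend in front of the grip and push it open.

```bash
python3 -c "
from h import *
go(446.2,208,70,-7.2)"
```

```text
row tx 1.74 ty 0.25 tz 7.21 twist 0.04 | head -7.0 pos [488.8 196.4 250.2] tilt -1.000 rows>=5
```

Emit:
{"name": "apply_moves", "arguments": {
  "plan": [
    {"tx": 1.75,"ty": 0.25,"tz": 0,"twist": 0,"hand": 255},
    {"tx": 1.75,"ty": 0.25,"tz": 1.5,"twist": 0,"hand": 255},
    {"tx": 1.75,"ty": 0.25,"tz": 3,"twist": 0,"hand": 255},
    {"tx": 1.75,"ty": 0.25,"tz": 4,"twist": 0,"hand": 255},
    {"tx": 1.75,"ty": 0.25,"tz": 4.5,"twist": 0,"hand": 255},
    {"tx": 1.75,"ty": 0.25,"tz": 5,"twist": 0,"hand": 255},
    {"tx": 1.75,"ty": 0.25,"tz": 6,"twist": 0,"hand": 255},
    {"tx": 1.75,"ty": 0.25,"tz": 7.0,"twist": 0,"hand": 255},
    {"tx": 1.75,"ty": 0.25,"tz": 7.2,"twist": 0,"hand": 255},
    {"tx": 1.75,"ty": 0.25,"tz": 7.2,"twist": 0,"hand": 255}
  ]
}}

```text
clock: 2.37
ee_pos: [445.1, 207.3, 69.0]
ee_rot: [-0.191, -3.132, 0.003]
contact_force: [0.8, 0.3, -0.1]
grip_width: 0.005
```

```bash
python3 -c "
from h import *
c=cam('wrist');save(c,'w2.png')
go(530.5+74*.992,197.4-74*.125,70,-7.2);print(bot.get_obs()['clock'],bot.get_obs()['grip_width'])"
```

```text
row tx -6.35 ty -0.00 tz -0.00 twist 0.04 | head -7.0 pos [446.3 207.5  70.2] tilt -1.000 rows>=4
2.4167 0.0014032552364261048
```

View pics/w2.png

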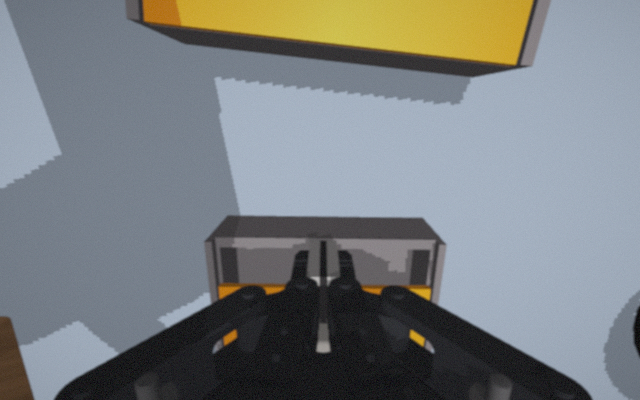

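The closed fingers, with tips at about (323,245), are centred on the case just in front of the grip. Now I'll push it along +case x.

Emit:
{"name": "apply_moves", "arguments": {
  "plan": [
    {"tx": -0.6,"ty": 0,"tz": 0,"hand": 255},
    {"tx": -1.1,"ty": 0,"tz": 0,"hand": 255},
    {"tx": -1.6,"ty": 0,"tz": 0,"hand": 255},
    {"tx": -2.1,"ty": 0,"tz": 0,"hand": 255},
    {"tx": -2.6,"ty": 0,"tz": 0,"hand": 255},
    {"tx": -3.1,"ty": 0,"tz": 0,"hand": 255},
    {"tx": -3.6,"ty": 0,"tz": 0,"hand": 255},
    {"tx": -4.1,"ty": 0,"tz": 0,"hand": 255},
    {"tx": -4.6,"ty": 0,"tz": 0,"hand": 255},
    {"tx": -5.1,"ty": 0,"tz": 0,"hand": 255},
    {"tx": -5.5,"ty": 0,"tz": 0,"hand": 255},
    {"tx": -5.9,"ty": 0,"tz": 0,"hand": 255},
    {"tx": -6.2,"ty": 0,"tz": 0,"hand": 255},
    {"tx": -6.35,"ty": 0,"tz": 0,"hand": 255},
    {"tx": -6.35,"ty": 0,"tz": 0,"hand": 255}
  ]
}}

```text
schema error: expected keys hand, tx, ty, tz, twist
```

```bash
python3 -c "
from h import *
import pickle
c=cam('wrist');save(c,'w3.png')
s=cam('top');save(s,'t3.png')
print(bot.get_obs()['contact_force'],bot.get_obs()['ee_pos'])"
```

```text
[ 1.24575231 -1.03154449  0.72249452] [447.89789758 207.77007956  71.46690087]
```

View pics/w3.png

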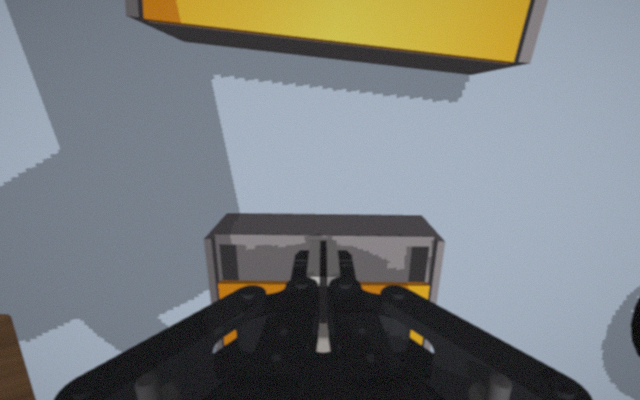

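View pics/t3.png

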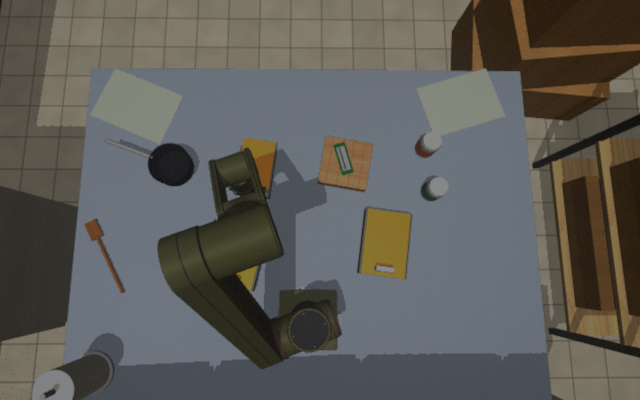

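The call was refused because the twist key was missing, and nothing moved. I'll repeat it with the key.

Emit:
{"name": "apply_moves", "arguments": {
  "plan": [
    {"tx": -0.6,"ty": 0,"tz": 0,"twist": 0,"hand": 255},
    {"tx": -1.1,"ty": 0,"tz": 0,"twist": 0,"hand": 255},
    {"tx": -1.6,"ty": 0,"tz": 0,"twist": 0,"hand": 255},
    {"tx": -2.1,"ty": 0,"tz": 0,"twist": 0,"hand": 255},
    {"tx": -2.6,"ty": 0,"tz": 0,"twist": 0,"hand": 255},
    {"tx": -3.1,"ty": 0,"tz": 0,"twist": 0,"hand": 255},
    {"tx": -3.6,"ty": 0,"tz": 0,"twist": 0,"hand": 255},
    {"tx": -4.1,"ty": 0,"tz": 0,"twist": 0,"hand": 255},
    {"tx": -4.6,"ty": 0,"tz": 0,"twist": 0,"hand": 255},
    {"tx": -5.1,"ty": 0,"tz": 0,"twist": 0,"hand": 255},
    {"tx": -5.5,"ty": 0,"tz": 0,"twist": 0,"hand": 255},
    {"tx": -5.9,"ty": 0,"tz": 0,"twist": 0,"hand": 255},
    {"tx": -6.2,"ty": 0,"tz": 0,"twist": 0,"hand": 255},
    {"tx": -6.35,"ty": 0,"tz": 0,"twist": 0,"hand": 255},
    {"tx": -6.35,"ty": 0,"tz": 0,"twist": 0,"hand": 255}
  ]
}}

```text
clock: 3.77
ee_pos: [606.3, 187.4, 70.2]
ee_rot: [0.194, 3.134, 0.001]
contact_force: [0.5, -0.1, 0.2]
grip_width: 0.002
```

```bash
python3 -c "
from h import *
import pickle
c=cam('wrist');save(c,'w4.png')
s=cam('scene');save(s,'s4.png')
print(bot.get_obs()['contact_force'],bot.get_obs()['ee_pos'])"
```

```text
[ 0.73438964  0.03782325 -0.07962949] [605.47808191 187.73578026  70.4164832 ]
```

View pics/w4.png

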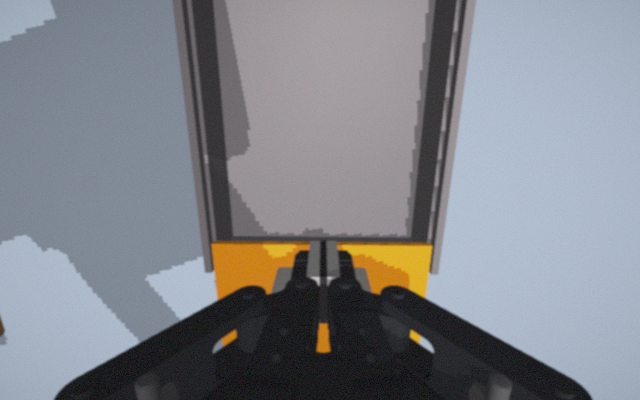

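View pics/s4.png

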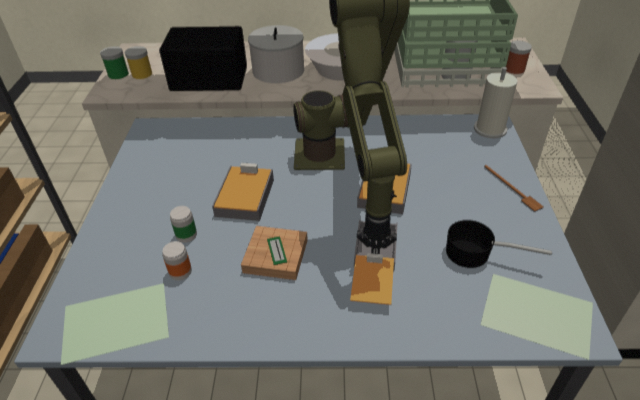

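The case now stands open, its interior visible over image rows 0–240. Next I'll lift and move over to look at the block.

```bash
python3 -c "
from h import *
go(530,-125,230,-9)"
```

```text
row tx 1.45 ty -12.78 tz -6.40 twist 0.32 | head -7.1 pos [605.5 187.7  70.4] tilt -1.000 rows>=9
```

Emit:
{"name": "apply_moves", "arguments": {
  "plan": [
    {"tx": 0,"ty": 0,"tz": -1.6,"twist": 0,"hand": 255},
    {"tx": 0,"ty": 0,"tz": -3.2,"twist": 0,"hand": 255},
    {"tx": 1.45,"ty": -12.8,"tz": -6.4,"twist": 0.3,"hand": 190},
    {"tx": 1.45,"ty": -12.8,"tz": -6.4,"twist": 0.3,"hand": 190},
    {"tx": 1.45,"ty": -12.8,"tz": -6.4,"twist": 0.3,"hand": 190},
    {"tx": 1.45,"ty": -12.8,"tz": -6.4,"twist": 0.3,"hand": 190},
    {"tx": 1.45,"ty": -12.8,"tz": -6.4,"twist": 0.3,"hand": 190},
    {"tx": 1.45,"ty": -12.8,"tz": -6.4,"twist": 0.3,"hand": 190},
    {"tx": 1.45,"ty": -12.8,"tz": -6.4,"twist": 0.3,"hand": 190},
    {"tx": 1.45,"ty": -12.8,"tz": -6.4,"twist": 0.3,"hand": 190},
    {"tx": 1.45,"ty": -12.8,"tz": -6.4,"twist": 0.3,"hand": 190},
    {"tx": 1.45,"ty": -12.8,"tz": -6.4,"twist": 0.3,"hand": 190},
    {"tx": 1.45,"ty": -12.8,"tz": -6.4,"twist": 0.3,"hand": 190},
    {"tx": 1.45,"ty": -12.8,"tz": -6.4,"twist": 0.3,"hand": 190}
  ]
}}

```text
clock: 5.03
ee_pos: [529.3, -124.3, 230.0]
ee_rot: [-0.241, -3.132, -0.001]
contact_force: [0.1, -0.1, 0.3]
grip_width: 0.258
```

```bash
python3 -c "
from h import *
import pickle
c=cam('wrist');save(c,'w5.png');pickle.dump(c,open('w5.pkl','wb'))
go(530,-125,230,-9);o=bot.get_obs();print(o['clock'],o['q'],o['grip_width'])"
```

```text
row tx -0.03 ty -0.03 tz -0.01 twist 0.04 | head -8.8 pos [ 529.4 -124.   229.9] tilt -1.000 rows>=1
5.0833 [-3.08188857e-01  2.80666637e-01  1.60081581e+00  5.61380299e-04
  1.26092297e+00 -1.72639079e+00] 0.2529642259494436
```

View pics/w5.png

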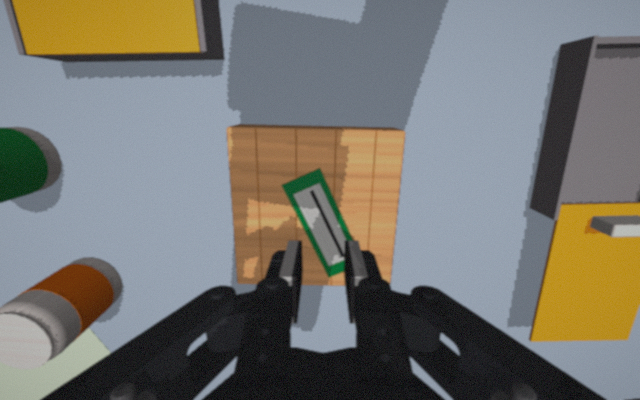

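```bash
python3 -c "
from h import *
import pickle
c=pickle.load(open('w5.pkl','rb'));x0,y0,k=220,115,4
m=cv2.resize(c['img'][115:295,220:412],None,fx=3,fy=3,interpolation=cv2.INTER_CUBIC)
for x in range(220,412,10): cv2.line(m,((x-220)*3,0),((x-220)*3,4 if x%50 else 14),(255,0,0),1)
for y in range(120,295,10): cv2.line(m,(0,(y-115)*3),(4 if y%50 else 14,(y-115)*3),(255,0,0),1)
cv2.imwrite('pics/w5a.png',m[:,:,::-1])"
```

```text
(no output)
```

View pics/w5a.png

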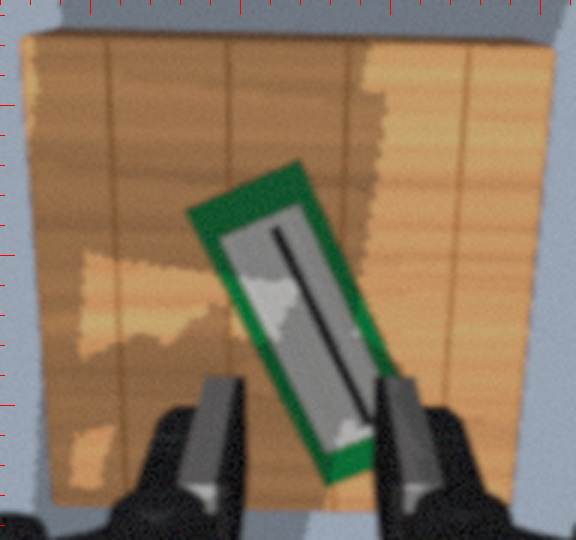

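Run:
```python
from h import *
import pickle
np.set_printoptions(precision=1,suppress=True)
c=pickle.load(open('w5.pkl','rb'));t=pickle.load(open('top0.pkl','rb'));s=pickle.load(open('scene0.pkl','rb'))
w1=pickle.load(open('w1.pkl','rb'))
f=lambda p:(p[0]/3+220,p[1]/3+115)
B=np.array([atz(c,f(p),45) for p in [(22,38),(553,48),(512,508),(53,505)]]);print(B,B.mean(0))
e=B-np.roll(B,-1,0);print(np.linalg.norm(e,axis=1),np.degrees(np.arctan2(e[:,1],e[:,0])))
I=np.array([atz(c,f(p),48) for p in [(188,210),(299,160),(330,486),(400,375)]]);print(I)
print(np.linalg.norm(I[0]-I[1]),np.linalg.norm(I[0]-I[2]),np.degrees(np.arctan2(*(I[2]-I[0])[1::-1])),np.degrees(np.arctan2(*(I[3]-I[1])[1::-1])))
print((I[1]+I[2])/2)
# heights: w1 vs w5
g=lambda p:(p[0]/4,p[1]/4+180)
for a,b in [((88,262),(188,210)),((212,207),(299,160)),((328,570),(330,486)),((492,90),(553,48))]:
    print(tri(w1,g(a),c,f(b)))
```

```text
[[ 461.9 -210.1   45. ]
 [ 491.8  -37.2   45. ]
 [ 664.2  -65.8   45. ]
 [ 635.8 -241.5   45. ]] [ 563.4 -138.6   45. ]
[175.5 174.8 178.  176.8] [-99.8 170.6  80.8 -10.2]
[[ 527.1 -166.6   48. ]
 [ 515.6 -126.    48. ]
 [ 642.  -133.9   48. ]
 [ 600.2 -101.9   48. ]]
42.244844423461984 119.50409809366332 15.880928259097349 15.903317582685267
[ 578.8 -130.    48. ]
(array([ 527.7, -166.7,   47.6]), np.float64(1.069631256897529))
(array([ 516.3, -126.1,   45.2]), np.float64(0.40966124412078486))
(array([ 641.2, -133.9,   48.8]), np.float64(0.4773646652321089))
(array([492.4, -36.2,  41.3]), np.float64(0.27202296236984974))
```

Measurements agree: insert centre is (579,-130), yaw 15.9°, top at z ≈ 48. The block centre is (563,-139), yaw -9.6°. I'll close the fingers, hover over the insert's centre and then press.

```bash
python3 -c "
from h import *
go(579,-130,72,15.9)"
```

```text
row tx -2.00 ty 0.06 tz 6.31 twist -4.11 | head -8.8 pos [ 529.4 -124.   229.9] tilt -1.000 rows>=4
```

Emit:
{"name": "apply_moves", "arguments": {
  "plan": [
    {"tx": -2,"ty": 0.05,"tz": 1.5,"twist": -4.1,"hand": 255},
    {"tx": -2,"ty": 0.05,"tz": 3,"twist": -4.1,"hand": 255},
    {"tx": -2,"ty": 0.05,"tz": 4.5,"twist": -4.1,"hand": 255},
    {"tx": -2,"ty": 0.05,"tz": 5.5,"twist": -4.1,"hand": 255},
    {"tx": -2,"ty": 0.05,"tz": 6.1,"twist": -4.1,"hand": 255},
    {"tx": -2,"ty": 0.05,"tz": 6.3,"twist": -4.1,"hand": 255},
    {"tx": -2,"ty": 0.05,"tz": 6.3,"twist": -4.1,"hand": 255},
    {"tx": -2,"ty": 0.05,"tz": 6.3,"twist": -4.1,"hand": 255}
  ]
}}

```text
clock: 5.75
ee_pos: [579.8, -131.2, 73.2]
ee_rot: [-0.432, 3.111, -0.0]
contact_force: [1.2, -0.7, 0.2]
grip_width: 0.0
```

```bash
python3 -c "
from h import *
o=bot.get_obs();print(o['clock'],o['contact_force'],o['grip_width']);go(579,-130,67,15.9)"
```

```text
5.75 [ 1.17318424 -0.73341166  0.16422553] 0.0004264076539449239
row tx 0.02 ty 0.06 tz 0.25 twist -0.01 | head 15.8 pos [ 579.8 -131.2   73.2] tilt -1.000 rows>=1
```

Emit:
{"name": "apply_moves", "arguments": {
  "plan": [
    {"tx": 0,"ty": 0,"tz": 0.15,"twist": 0,"hand": 255},
    {"tx": 0,"ty": 0,"tz": 0.25,"twist": 0,"hand": 255},
    {"tx": 0,"ty": 0,"tz": 0.25,"twist": 0,"hand": 255}
  ]
}}

```text
clock: 6.0
ee_pos: [579.5, -132.2, 67.4]
ee_rot: [-0.43, 3.11, -0.001]
contact_force: [-0.0, -0.5, 0.7]
grip_width: -0.002
```

Emit:
{"name": "apply_moves", "arguments": {
  "plan": [
    {"tx": 0,"ty": 0,"tz": 0.04,"twist": 0,"hand": 255},
    {"tx": 0,"ty": 0,"tz": 0.04,"twist": 0,"hand": 255}
  ]
}}

```text
clock: 6.17
ee_pos: [579.5, -132.3, 67.1]
ee_rot: [-0.429, 3.11, -0.001]
contact_force: [0.2, 0.6, 5.0]
grip_width: -0.0
```

Contact at about 5 N. I'll press slightly more and start the drag with a part move.

```bash
python3 -c "
from h import *
go(496.4,-127.2,66,-9.6)"
```

```text
row tx 3.15 ty 1.10 tz 0.04 twist 4.22 | head 15.7 pos [ 579.5 -132.3   67.1] tilt -1.000 rows>=4
```

Emit:
{"name": "apply_moves", "arguments": {
  "plan": [
    {"tx": 0,"ty": 0,"tz": 0.03,"twist": 0,"hand": 255},
    {"tx": 0.2,"ty": 0.07,"tz": 0.03,"twist": 0.3,"hand": 255},
    {"tx": 0.5,"ty": 0.18,"tz": 0.03,"twist": 0.7,"hand": 255},
    {"tx": 0.8,"ty": 0.28,"tz": 0.03,"twist": 1.1,"hand": 255},
    {"tx": 1.1,"ty": 0.38,"tz": 0.03,"twist": 1.5,"hand": 255},
    {"tx": 1.4,"ty": 0.49,"tz": 0.03,"twist": 1.9,"hand": 255},
    {"tx": 1.6,"ty": 0.56,"tz": 0.03,"twist": 2.15,"hand": 255},
    {"tx": 1.6,"ty": 0.56,"tz": 0.03,"twist": 2.15,"hand": 255}
  ]
}}

```text
clock: 6.83
ee_pos: [537.7, -130.2, 67.1]
ee_rot: [-0.075, 3.136, -0.003]
contact_force: [-0.3, -0.4, 9.6]
grip_width: -0.001
```

```bash
python3 -c "
from h import *
import pickle
c=cam('wrist');save(c,'w6.png')
go(496.4,-127.2,66,-9.6)"
```

```text
row tx 1.65 ty 0.20 tz 0.03 twist 2.07 | head 2.8 pos [ 537.7 -130.2   67. ] tilt -1.000 rows>=2
```

View pics/w6.png

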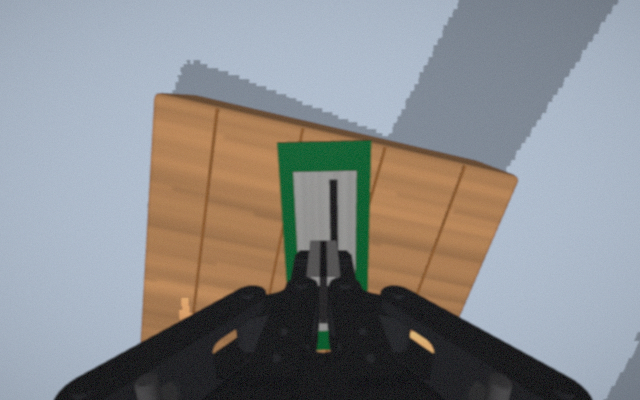

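The insert follows the fingers and turns with them; its near end is at (325,142) and already close to the block edge. I'll continue the drag.

Emit:
{"name": "apply_moves", "arguments": {
  "plan": [
    {"tx": 0.2,"ty": 0.02,"tz": 0,"twist": 0.3,"hand": 255},
    {"tx": 0.5,"ty": 0.06,"tz": 0,"twist": 0.7,"hand": 255},
    {"tx": 0.8,"ty": 0.1,"tz": 0,"twist": 1.1,"hand": 255},
    {"tx": 1.1,"ty": 0.13,"tz": 0,"twist": 1.5,"hand": 255},
    {"tx": 1.4,"ty": 0.17,"tz": 0,"twist": 1.8,"hand": 255},
    {"tx": 1.65,"ty": 0.2,"tz": 0,"twist": 2.05,"hand": 255},
    {"tx": 1.65,"ty": 0.2,"tz": 0,"twist": 2.05,"hand": 255}
  ]
}}

```text
clock: 7.47
ee_pos: [496.5, -127.3, 67.0]
ee_rot: [0.261, 3.126, -0.002]
contact_force: [-0.6, -0.4, 9.8]
grip_width: -0.006
```

```bash
python3 -c "
from h import *
import pickle
c=cam('wrist');save(c,'w7.png');pickle.dump(c,open('w7.pkl','wb'))
go(496.4,-127.2,66,-9.6)"
```

```text
row tx 0.01 ty 0.01 tz 0.04 twist 0.02 | head -9.5 pos [ 496.6 -127.4   67. ] tilt -1.000 rows>=1
```

View pics/w7.png

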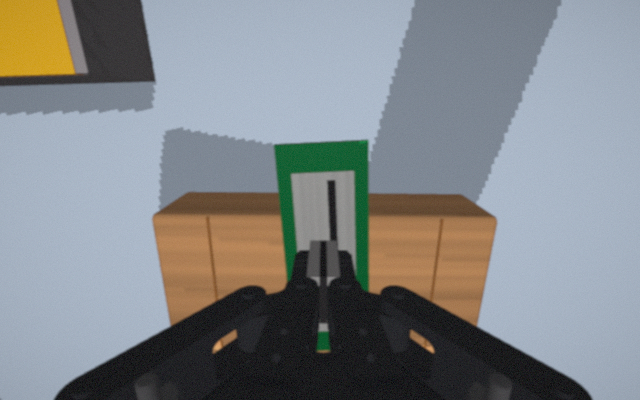

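Run:
```python
from h import *
import pickle
np.set_printoptions(precision=1,suppress=True)
c=pickle.load(open('w7.pkl','rb'))
P=[atz(c,p,48) for p in [(276,146),(367,140),(287,275),(369,275)]]
for p in P: print(p)
E=[atz(c,p,45) for p in [(155,216),(495,216)]]; print(E)
m=(P[0]+P[1])/2; e=E[1]-E[0]; n=np.array([e[1],-e[0],0])/np.linalg.norm(e); print(m,np.linalg.norm(P[0]-P[1]),'overhang',n@(m-E[0]))
for a,b in [(0,2),(1,3)]:
    d=P[b]-P[a]; print(np.degrees(np.arctan2(d[1],d[0])))
bc=np.array([563.4,-138.6]);u=np.array([np.cos(np.radians(-9.6)),np.sin(np.radians(-9.6))]);print('end in board',(m[:2]-bc)@u)
d=(P[2]-P[0]);d/=np.linalg.norm(d);print(m+d*60)
```

```text
[ 436.4 -139.9   48. ]
[440.7 -97.9  48. ]
[ 504.1 -148.5   48. ]
[ 511.3 -105.5   48. ]
[array([ 461.3, -208.7,   45. ]), array([489.8, -38.1,  45. ])]
[ 438.5 -118.9   48. ] 42.17928123039557 overhang -37.21409868910164
-7.289573260277377
-6.161858988861915
end in board -126.39888658181056
[ 498.1 -126.5   48. ]
```

Overhang is about 37 mm, yaw about -7°. I'll lift, open to about 58 mm, move over the overhanging end and check the fingertip geometry.

```bash
python3 -c "
from h import *
go(454,-121,100,-7)"
```

```text
row tx 1.71 ty -0.03 tz -1.33 twist -0.42 | head -9.5 pos [ 496.6 -127.4   67. ] tilt -1.000 rows>=2
```

Emit:
{"name": "apply_moves", "arguments": {
  "plan": [
    {"tx": 0,"ty": 0,"tz": -0.5,"twist": 0,"hand": 255},
    {"tx": 0,"ty": 0,"tz": -1.3,"twist": 0,"hand": 80},
    {"tx": 1.7,"ty": 0,"tz": -1.3,"twist": -0.4,"hand": 80},
    {"tx": 1.7,"ty": 0,"tz": -1.3,"twist": -0.4,"hand": 80},
    {"tx": 1.7,"ty": 0,"tz": -1.3,"twist": -0.4,"hand": 80},
    {"tx": 1.7,"ty": 0,"tz": -1.3,"twist": -0.4,"hand": 80},
    {"tx": 1.7,"ty": 0,"tz": -1.3,"twist": -0.4,"hand": 80},
    {"tx": 1.7,"ty": 0,"tz": -1.3,"twist": -0.4,"hand": 80}
  ]
}}

```text
clock: 8.18
ee_pos: [454.8, -120.1, 97.7]
ee_rot: [0.194, 3.134, -0.001]
contact_force: [0.4, -0.4, -0.3]
grip_width: 0.686
```

```bash
python3 -c "
from h import *
import pickle
c=cam('wrist');save(c,'w8.png');pickle.dump(c,open('w8.pkl','wb'))
go(454,-121,60,-7);print(bot.get_obs()['grip_width'],bot.get_obs()['clock'])
o=bot.get_obs();R=cv2.Rodrigues(o['ee_rot'])[0];p=o['ee_pos']
for a in (13,19): print(a,[proj(c,p+R@np.array([11,s*29,a])) for s in(-1,1)])
for a in (19,): print(a,[proj(c,p+R@np.array([x,0,a])) for x in(11,12,9)])
"
```

```text
row tx 0.02 ty -0.04 tz 1.50 twist -0.01 | head -7.1 pos [ 454.6 -120.    97.5] tilt -1.000 rows>=1
0.6859813868530583 8.2333
13 [array([265.04261566, 241.90954162]), array([383.07505974, 242.01293127])]
19 [array([267.19186666, 236.80740765]), array([380.86515017, 236.90520154])]
19 [array([324.01861397, 236.85629608]), array([324.02162492, 235.05542031]), array([324.01262663, 240.43738056])]
```

View pics/w8.png

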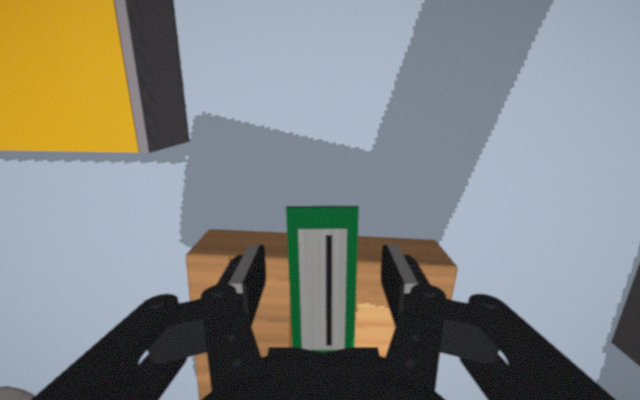

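The fingers straddle the insert: finger edges at (265,245) and (383,245), insert centred at column 322. The tips stand about 13 mm ahead of the TCP at this opening. I'll descend to TCP z ≈ 58.

Emit:
{"name": "apply_moves", "arguments": {
  "plan": [
    {"tx": 0,"ty": 0,"tz": 0.7,"twist": 0,"hand": 80},
    {"tx": 0,"ty": 0,"tz": 1.3,"twist": 0,"hand": 80},
    {"tx": 0,"ty": 0,"tz": 1.58,"twist": 0,"hand": 80},
    {"tx": 0,"ty": 0,"tz": 1.58,"twist": 0,"hand": 80},
    {"tx": 0,"ty": 0,"tz": 1.58,"twist": 0,"hand": 80}
  ]
}}

```text
clock: 8.65
ee_pos: [453.4, -119.5, 57.4]
ee_rot: [-0.193, -3.134, -0.001]
contact_force: [-0.3, -0.2, -0.0]
grip_width: 0.688
```

```bash
python3 -c "
from h import *
c=cam('wrist');save(c,'w9.png');o=bot.get_obs();print(o['ee_pos'],o['contact_force'],o['grip_width'])"
```

```text
[ 453.79303411 -119.67051689   57.91234379] [ 0.13744932 -0.09250469 -0.24513549] 0.6873221584232667
```

View pics/w9.png

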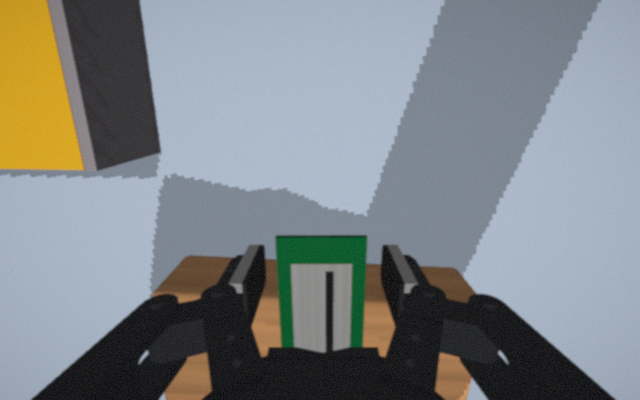

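Emit:
{"name": "apply_moves", "arguments": {
  "plan": [
    {"tx": 0,"ty": 0,"tz": 0,"twist": 0,"hand": 120},
    {"tx": 0,"ty": 0,"tz": 0,"twist": 0,"hand": 255},
    {"tx": 0,"ty": 0,"tz": 0,"twist": 0,"hand": 255},
    {"tx": 0,"ty": 0,"tz": 0,"twist": 0,"hand": 255},
    {"tx": 0,"ty": 0,"tz": 0,"twist": 0,"hand": 255},
    {"tx": 0,"ty": 0,"tz": 0,"twist": 0,"hand": 255}
  ]
}}

```text
clock: 9.2
ee_pos: [454.0, -119.8, 58.4]
ee_rot: [0.193, 3.134, -0.001]
contact_force: [-0.5, -0.7, 4.7]
grip_width: 0.481
```

```bash
python3 -c "
from h import *
c=cam('wrist');save(c,'w10.png');o=bot.get_obs();print(o['ee_pos'],o['contact_force'],o['grip_width'])"
```

```text
[ 454.03743074 -119.78626059   58.36565451] [0.41718429 0.04845249 5.51230331] 0.4830251703814119
```

View pics/w10.png

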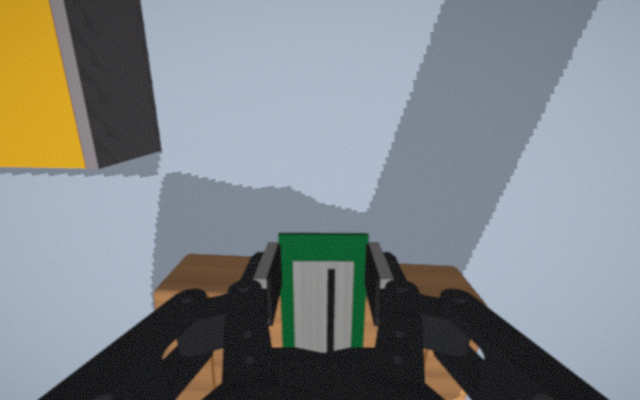

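The pads have closed on the insert's sides (width 0.48, insert at columns 280–367). I'll lift and check the hold.

Emit:
{"name": "apply_moves", "arguments": {
  "plan": [
    {"tx": 0,"ty": 0,"tz": -0.2,"twist": 0,"hand": 255},
    {"tx": 0,"ty": 0,"tz": -0.5,"twist": 0,"hand": 255},
    {"tx": 0,"ty": 0,"tz": -0.9,"twist": 0,"hand": 255},
    {"tx": 0,"ty": 0,"tz": -1.4,"twist": 0,"hand": 255},
    {"tx": 0,"ty": 0,"tz": -2,"twist": 0,"hand": 255},
    {"tx": 0,"ty": 0,"tz": -2.5,"twist": 0,"hand": 255},
    {"tx": 0,"ty": 0,"tz": -2.5,"twist": 0,"hand": 255}
  ]
}}

```text
clock: 9.83
ee_pos: [454.6, -120.0, 122.6]
ee_rot: [0.193, 3.132, -0.002]
contact_force: [-0.2, -0.6, -0.8]
grip_width: 0.485
```

```bash
python3 -c "
from h import *
import pickle
c=cam('wrist');save(c,'w11.png');pickle.dump(c,open('w11.pkl','wb'));o=bot.get_obs();print(o['ee_pos'],o['contact_force'],o['torque'],o['grip_width'])
s=cam('scene');m=cv2.resize(s['img'][180:300,200:400],None,fx=4,fy=4,interpolation=cv2.INTER_CUBIC);cv2.imwrite('pics/s11.png',m[:,:,::-1])
u=np.array([.992,-.125]);p=np.array([530.5,197.4])+u*-51;go(p[0],p[1],122,-7.2)"
```

```text
[ 454.03779359 -119.79263288  121.47924177] [-0.71688958  1.03086741 -0.89500972] [ 0.02246557  0.01609497 -0.01782705] 0.48134009672522626
row tx 0.54 ty 12.96 tz -0.06 twist 0.02 | head -7.1 pos [ 453.4 -119.5  120.7] tilt -1.000 rows>=8
```

View pics/w11.png

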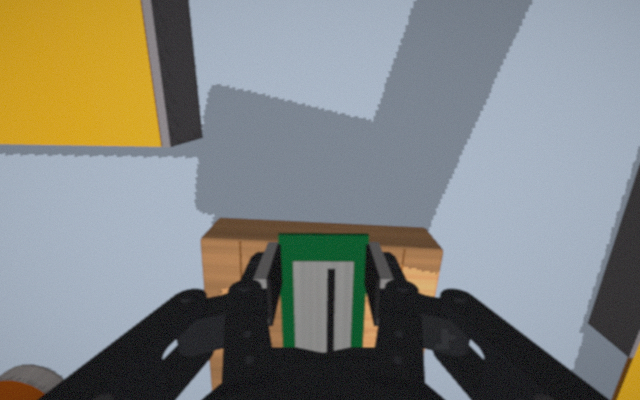

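View pics/s11.png

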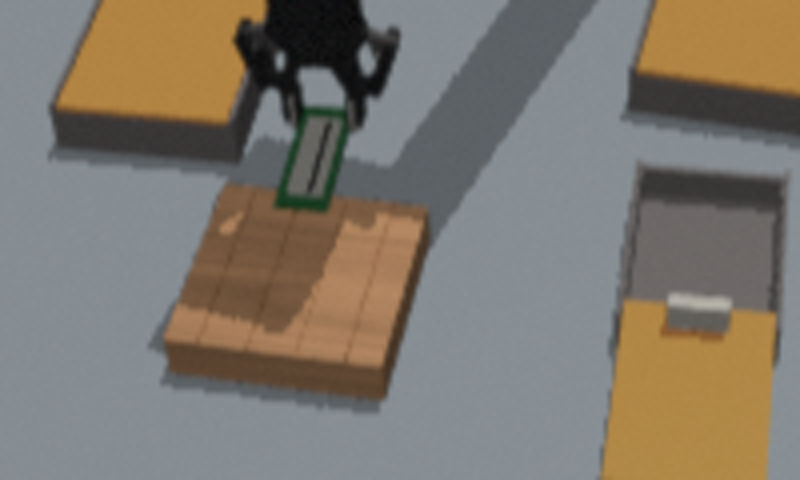

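The insert is held flat, unchanged in the wrist view. I'll carry it at a moderate speed to above the case.

Emit:
{"name": "apply_moves", "arguments": {
  "plan": [
    {"tx": 0,"ty": 0.4,"tz": 0,"twist": 0,"hand": 255},
    {"tx": 0.1,"ty": 1.2,"tz": 0,"twist": 0,"hand": 255},
    {"tx": 0.1,"ty": 2.2,"tz": 0,"twist": 0,"hand": 255},
    {"tx": 0.15,"ty": 3.3,"tz": 0,"twist": 0,"hand": 255},
    {"tx": 0.2,"ty": 4.4,"tz": 0,"twist": 0,"hand": 255},
    {"tx": 0.25,"ty": 5.5,"tz": 0,"twist": 0,"hand": 255},
    {"tx": 0.3,"ty": 6.6,"tz": 0,"twist": 0,"hand": 255},
    {"tx": 0.35,"ty": 7.7,"tz": 0,"twist": 0,"hand": 255},
    {"tx": 0.4,"ty": 8.8,"tz": 0,"twist": 0,"hand": 255},
    {"tx": 0.45,"ty": 9.9,"tz": 0,"twist": 0,"hand": 255},
    {"tx": 0.5,"ty": 10.9,"tz": 0,"twist": 0,"hand": 255},
    {"tx": 0.5,"ty": 11.8,"tz": 0,"twist": 0,"hand": 255},
    {"tx": 0.54,"ty": 12.5,"tz": 0,"twist": 0,"hand": 255},
    {"tx": 0.54,"ty": 12.95,"tz": 0,"twist": 0,"hand": 255},
    {"tx": 0.54,"ty": 12.95,"tz": 0,"twist": 0,"hand": 255}
  ]
}}

```text
clock: 11.18
ee_pos: [479.3, 205.7, 119.4]
ee_rot: [-0.19, -3.135, -0.0]
contact_force: [0.2, 0.3, -0.9]
grip_width: 0.487
```

```bash
python3 -c "
from h import *
import pickle
c=cam('wrist');save(c,'w12.png');pickle.dump(c,open('w12.pkl','wb'));o=bot.get_obs();print(o['ee_pos'],o['contact_force'],o['grip_width'],o['clock'])
s=cam('scene');m=cv2.resize(s['img'][160:320,300:460],None,fx=4,fy=3.5,interpolation=cv2.INTER_CUBIC);cv2.imwrite('pics/s12.png',m[:,:,::-1])
u=np.array([.992,-.125]);p=np.array([530.5,197.4])+u*-51;go(p[0],p[1],22,-7.2)"
```

```text
[479.03631307 204.21142087 119.44638754] [ 0.35199821 -0.03979385 -1.79407394] 0.4841469749372786 11.2333
row tx -0.04 ty 0.03 tz 3.90 twist 0.03 | head -7.0 pos [478.9 203.3 119.5] tilt -1.000 rows>=3
```

View pics/w12.png

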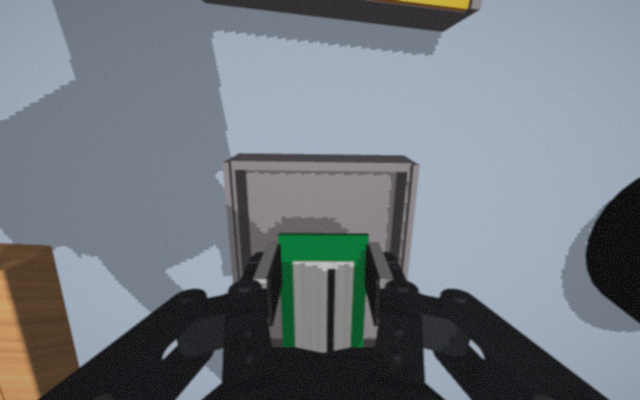

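View pics/s12.png

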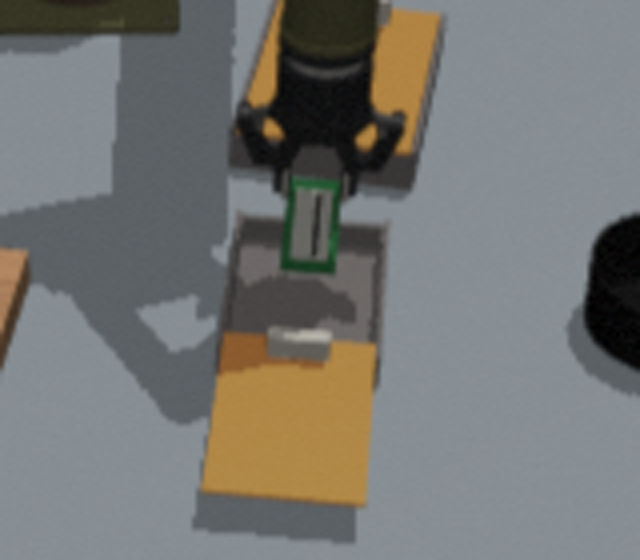

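The insert sits centred over the case opening, whose front rim corners are at (229,161) and (416,162). A quick check of the case pose from this closer view.

```bash
python3 -c "
from h import *
import pickle
c=pickle.load(open('w12.pkl','rb'))
a,b=atz(c,(227,159),36),atz(c,(417,159),36);print(a,b,np.linalg.norm(a-b),np.degrees(np.arctan2(*(b-a)[1::-1]))-90)
m=(a+b)/2;print(m, m+91*np.array([.992,-.125,0]))
u=np.array([.992,-.125]);print((np.array([479.3,204.5])-m[:2])@u-91)"
```

```text
[431.60261428 144.78705009  36.        ] [447.19179898 273.82151213  36.        ] 129.97274742119578 -6.888752330694487
[439.39720663 209.30428111  36.        ] [529.66920663 197.92928111  36.        ]
-50.81589383570048
```

The case pose agrees within 1 mm. I'll lower in stages.

Emit:
{"name": "apply_moves", "arguments": {
  "plan": [
    {"tx": 0,"ty": 0,"tz": 0.8,"twist": 0,"hand": 255},
    {"tx": 0,"ty": 0,"tz": 1.6,"twist": 0,"hand": 255},
    {"tx": 0,"ty": 0,"tz": 2.3,"twist": 0,"hand": 255},
    {"tx": 0,"ty": 0,"tz": 2.9,"twist": 0,"hand": 255},
    {"tx": 0,"ty": 0,"tz": 3.3,"twist": 0,"hand": 255},
    {"tx": 0,"ty": 0,"tz": 3.6,"twist": 0,"hand": 255},
    {"tx": 0,"ty": 0,"tz": 3.6,"twist": 0,"hand": 255}
  ]
}}

```text
clock: 11.87
ee_pos: [478.8, 202.3, 29.0]
ee_rot: [-0.195, -3.133, 0.002]
contact_force: [-0.0, -0.2, -0.8]
grip_width: 0.48
```

Emit:
{"name": "apply_moves", "arguments": {
  "plan": [
    {"tx": 0,"ty": 0,"tz": 0.1,"twist": 0,"hand": 255},
    {"tx": 0,"ty": 0,"tz": 0.2,"twist": 0,"hand": 255},
    {"tx": 0,"ty": 0,"tz": 0.2,"twist": 0,"hand": 255}
  ]
}}

```text
clock: 12.12
ee_pos: [480.2, 203.4, 25.6]
ee_rot: [0.194, 3.135, 0.001]
contact_force: [0.2, 0.4, -1.0]
grip_width: 0.484
```

Emit:
{"name": "apply_moves", "arguments": {
  "plan": [
    {"tx": 0,"ty": 0,"tz": 0.06,"twist": 0,"hand": 255},
    {"tx": 0,"ty": 0,"tz": 0.12,"twist": 0,"hand": 255},
    {"tx": 0,"ty": 0,"tz": 0.12,"twist": 0,"hand": 255}
  ]
}}

```text
clock: 12.37
ee_pos: [480.1, 203.6, 22.6]
ee_rot: [0.193, 3.135, 0.001]
contact_force: [0.2, 0.7, -0.7]
grip_width: 0.48
```

Emit:
{"name": "apply_moves", "arguments": {
  "plan": [
    {"tx": 0,"ty": 0,"tz": 0.06,"twist": 0,"hand": 255},
    {"tx": 0,"ty": 0,"tz": 0.06,"twist": 0,"hand": 255}
  ]
}}

```text
clock: 12.53
ee_pos: [480.1, 203.6, 22.5]
ee_rot: [0.193, 3.134, 0.001]
contact_force: [-2.3, -1.1, 13.9]
grip_width: 0.482
```

The fingertips touched the floor at 14 N, with the plate about 4 mm above it. I'll ease off and release there.

Emit:
{"name": "apply_moves", "arguments": {
  "plan": [
    {"tx": 0,"ty": 0,"tz": -0.05,"twist": 0,"hand": 255},
    {"tx": 0,"ty": 0,"tz": -0.05,"twist": 0,"hand": 110},
    {"tx": 0,"ty": 0,"tz": -0.05,"twist": 0,"hand": 80},
    {"tx": 0,"ty": 0,"tz": -0.05,"twist": 0,"hand": 80},
    {"tx": 0,"ty": 0,"tz": -0.05,"twist": 0,"hand": 80}
  ]
}}

```text
clock: 12.95
ee_pos: [479.7, 203.4, 21.9]
ee_rot: [-0.193, -3.135, 0.0]
contact_force: [0.8, 0.3, -1.1]
grip_width: 0.689
```

Emit:
{"name": "apply_moves", "arguments": {
  "plan": [
    {"tx": 0,"ty": 0,"tz": -0.6,"twist": 0,"hand": 80},
    {"tx": 0,"ty": 0,"tz": -1.6,"twist": 0,"hand": 80},
    {"tx": 0,"ty": 0,"tz": -2.8,"twist": 0,"hand": 80},
    {"tx": 0,"ty": 0,"tz": -4,"twist": 0,"hand": 160},
    {"tx": 0,"ty": 0,"tz": -4.6,"twist": 0,"hand": 255},
    {"tx": 0,"ty": 0,"tz": -4.6,"twist": 0,"hand": 255}
  ]
}}

```text
clock: 13.45
ee_pos: [482.3, 204.3, 140.7]
ee_rot: [0.193, 3.129, 0.004]
contact_force: [1.0, 0.4, -0.4]
grip_width: 0.263
```

```bash
python3 -c "
from h import *
import pickle
c=cam('wrist');save(c,'w13.png');pickle.dump(c,open('w13.pkl','wb'));o=bot.get_obs();print(o['ee_pos'],o['contact_force'],o['grip_width'],o['clock'])
s=cam('scene');pickle.dump(s,open('s13.pkl','wb'));m=cv2.resize(s['img'][160:320,300:460],None,fx=4,fy=3.5,interpolation=cv2.INTER_CUBIC);cv2.imwrite('pics/s13.png',m[:,:,::-1])
"
```

```text
[481.13669905 203.88391465 138.82280706] [ 0.00265497 -0.1382154  -1.41227275] 0.1799272197045472 13.5
```

View pics/w13.png

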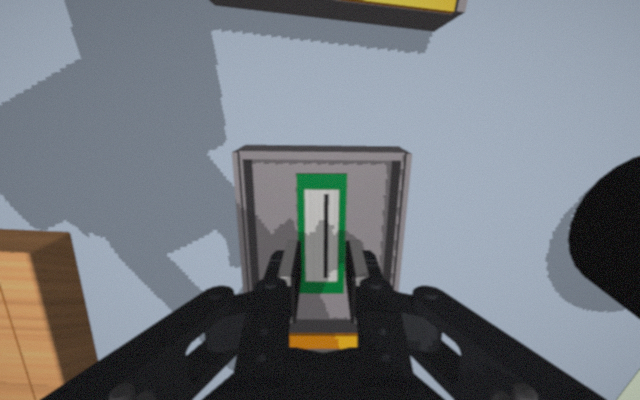

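View pics/s13.png

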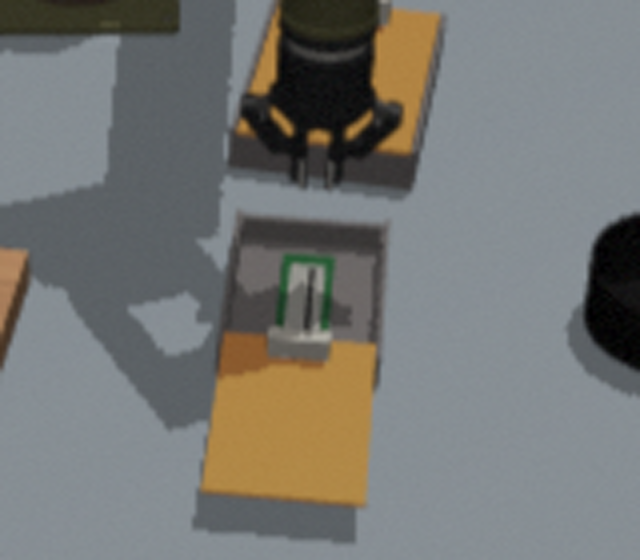

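```bash
python3 -c "
from h import *
import pickle
np.set_printoptions(precision=1,suppress=True)
c=pickle.load(open('w13.pkl','rb'))
P=np.array([atz(c,p,8) for p in [(297,173),(346,173),(344,293),(301,293)]]);e=P-np.roll(P,-1,0);print(np.linalg.norm(e,axis=1))
m=P.mean(0)[:2]-[530.2,197.6];print(m@[.992,-.125],m@[.125,.992])
go(650.5,182.3,138.8,-7.2)"
```

```text
[ 42.1 120.1  42.1 120. ]
-6.754836329322106 -0.19415260098657222
row tx -6.87 ty -0.00 tz -0.05 twist 0.02 | head -7.1 pos [480.  203.5 137.4] tilt -1.000 rows>=5
```

The insert lies flat on the floor. At z = 8 it measures 120 x 42 mm, centred at (-7,0) in the case frame. Next I'll go over the grip, come down behind it and slide the cover shut.

Emit:
{"name": "apply_moves", "arguments": {
  "plan": [
    {"tx": -1.5,"ty": 0,"tz": 0,"twist": 0,"hand": 255},
    {"tx": -3,"ty": 0,"tz": 0,"twist": 0,"hand": 255},
    {"tx": -4.5,"ty": 0,"tz": 0,"twist": 0,"hand": 255},
    {"tx": -6,"ty": 0,"tz": 0,"twist": 0,"hand": 255},
    {"tx": -6.9,"ty": 0,"tz": 0,"twist": 0,"hand": 255},
    {"tx": -6.9,"ty": 0,"tz": 0,"twist": 0,"hand": 255},
    {"tx": -6.9,"ty": 0,"tz": 1,"twist": 0,"hand": 255},
    {"tx": -6.9,"ty": 0,"tz": 2,"twist": 0,"hand": 255},
    {"tx": -6.9,"ty": 0,"tz": 2.7,"twist": 0,"hand": 255},
    {"tx": -6.9,"ty": 0,"tz": 2.7,"twist": 0,"hand": 255}
  ]
}}

```text
clock: 14.38
ee_pos: [645.6, 181.1, 63.0]
ee_rot: [-0.193, -3.123, 0.005]
contact_force: [-1.1, -0.1, 0.6]
grip_width: 0.006
```

```bash
python3 -c "
from h import *
c=cam('wrist');save(c,'w14.png');o=bot.get_obs();print(o['ee_pos'],o['contact_force'],o['grip_width'],o['clock'])
p=np.array([530.3,197.5])+np.array([.992,-.125])*-40;go(p[0],p[1],70,-7.2)"
```

```text
[647.15152457 181.53571773  65.28461512] [-0.31529003 -0.50377637  0.04777439] 0.000890449883212765 14.4333
row tx 6.32 ty 0.06 tz -0.13 twist 0.02 | head -7.1 pos [647.2 181.5  65.3] tilt -1.000 rows>=4
```

View pics/w14.png

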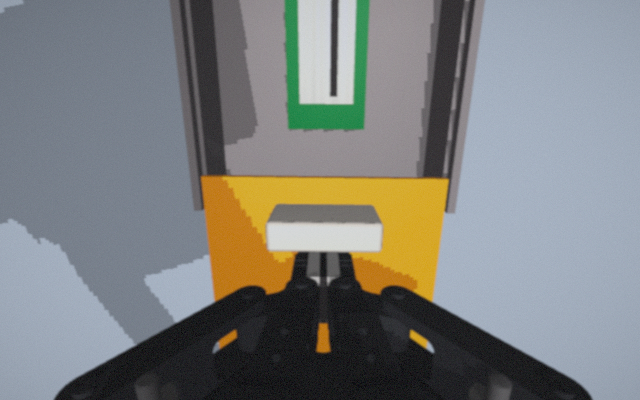

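The fingers are right behind the grip, whose top spans (268–381, 205–250). I'll push toward the robot.

Emit:
{"name": "apply_moves", "arguments": {
  "plan": [
    {"tx": 0.3,"ty": 0,"tz": 0,"twist": 0,"hand": 255},
    {"tx": 0.7,"ty": 0,"tz": 0,"twist": 0,"hand": 255},
    {"tx": 1.1,"ty": 0,"tz": 0,"twist": 0,"hand": 255},
    {"tx": 1.6,"ty": 0,"tz": 0,"twist": 0,"hand": 255},
    {"tx": 2.1,"ty": 0,"tz": 0,"twist": 0,"hand": 255},
    {"tx": 2.6,"ty": 0,"tz": 0,"twist": 0,"hand": 255},
    {"tx": 3.1,"ty": 0,"tz": 0,"twist": 0,"hand": 255},
    {"tx": 3.6,"ty": 0,"tz": 0,"twist": 0,"hand": 255},
    {"tx": 4.1,"ty": 0,"tz": 0,"twist": 0,"hand": 255},
    {"tx": 4.6,"ty": 0,"tz": 0,"twist": 0,"hand": 255},
    {"tx": 5.1,"ty": 0,"tz": 0,"twist": 0,"hand": 255},
    {"tx": 5.6,"ty": 0,"tz": 0,"twist": 0,"hand": 255},
    {"tx": 6.0,"ty": 0,"tz": 0,"twist": 0,"hand": 255},
    {"tx": 6.3,"ty": 0,"tz": 0,"twist": 0,"hand": 255},
    {"tx": 6.3,"ty": 0,"tz": 0,"twist": 0,"hand": 255}
  ]
}}

```text
clock: 15.68
ee_pos: [492.0, 201.4, 69.7]
ee_rot: [-0.192, -3.133, 0.001]
contact_force: [0.6, 0.3, -0.5]
grip_width: 0.005
```

```bash
python3 -c "
from h import *
c=cam('wrist');save(c,'w15.png');o=bot.get_obs();print(o['ee_pos'],o['contact_force'],o['grip_width'],o['clock'])
p=np.array([530.3,197.5])+np.array([.992,-.125])*-53;go(p[0],p[1],70,-7.2)"
```

```text
[492.67214962 201.28330716  69.53461209] [1.1268664  1.27142158 0.17106531] -0.0029394284899208027 15.7333
row tx 0.61 ty 0.04 tz -0.02 twist 0.03 | head -7.0 pos [492.7 201.3  69.5] tilt -1.000 rows>=1
```

View pics/w15.png

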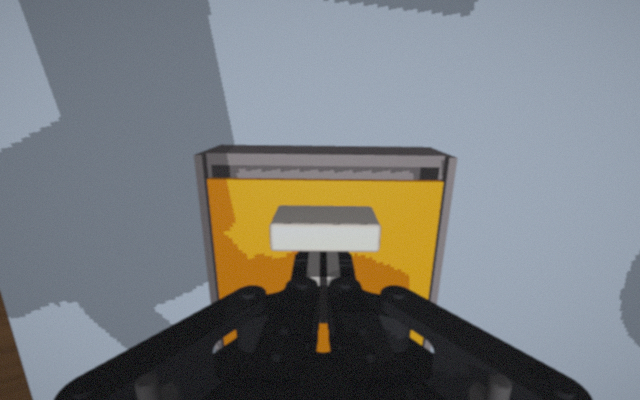

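Nearly shut; the gap left is image rows 167–180. I'll push on in small steps, watching the force.

Emit:
{"name": "apply_moves", "arguments": {
  "plan": [
    {"tx": 0.2,"ty": 0,"tz": 0,"twist": 0,"hand": 255},
    {"tx": 0.4,"ty": 0,"tz": 0,"twist": 0,"hand": 255},
    {"tx": 0.55,"ty": 0,"tz": 0,"twist": 0,"hand": 255},
    {"tx": 0.55,"ty": 0,"tz": 0,"twist": 0,"hand": 255}
  ]
}}

```text
clock: 16.07
ee_pos: [480.2, 203.2, 69.4]
ee_rot: [-0.194, -3.135, 0.0]
contact_force: [0.5, -0.6, 0.3]
grip_width: -0.002
```

Emit:
{"name": "apply_moves", "arguments": {
  "plan": [
    {"tx": 0.06,"ty": 0,"tz": 0,"twist": 0,"hand": 255},
    {"tx": 0.1,"ty": 0,"tz": 0,"twist": 0,"hand": 255},
    {"tx": 0.1,"ty": 0,"tz": 0,"twist": 0,"hand": 255}
  ]
}}

```text
clock: 16.32
ee_pos: [479.1, 203.4, 69.4]
ee_rot: [0.193, 3.135, -0.0]
contact_force: [3.8, -2.4, -2.4]
grip_width: 0.0
```

```bash
python3 -c "
from h import *
c=cam('wrist');save(c,'w16.png');o=bot.get_obs();print(o['ee_pos'],o['contact_force'],o['clock'])"
```

```text
[479.01432427 203.39513922  69.44834343] [ 3.9385764  -0.45582897 -2.34357502] 16.3667
```

View pics/w16.png

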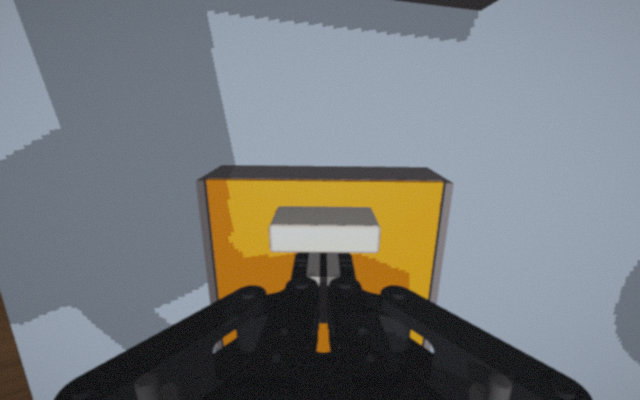

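Emit:
{"name": "apply_moves", "arguments": {
  "plan": [
    {"tx": 0.08,"ty": 0,"tz": 0,"twist": 0,"hand": 255},
    {"tx": 0.08,"ty": 0,"tz": 0,"twist": 0,"hand": 255}
  ]
}}

```text
clock: 16.53
ee_pos: [479.0, 203.5, 69.6]
ee_rot: [0.192, 3.131, -0.0]
contact_force: [6.8, -4.2, -5.0]
grip_width: -0.004
```

The arm is stalled at the stop, with force rising and position unchanged. I'll back off and lift clear.

Emit:
{"name": "apply_moves", "arguments": {
  "plan": [
    {"tx": -0.5,"ty": 0,"tz": 0,"twist": 0,"hand": 255},
    {"tx": -0.8,"ty": 0,"tz": 0,"twist": 0,"hand": 255},
    {"tx": -0.8,"ty": 0,"tz": -1.5,"twist": 0,"hand": 255},
    {"tx": -0.8,"ty": 0,"tz": -3,"twist": 0,"hand": 255},
    {"tx": -0.8,"ty": 0,"tz": -4.5,"twist": 0,"hand": 255},
    {"tx": -0.8,"ty": 0,"tz": -6,"twist": 0,"hand": 255},
    {"tx": -0.8,"ty": 0,"tz": -7,"twist": 0,"hand": 255},
    {"tx": -0.8,"ty": 0,"tz": -7,"twist": 0,"hand": 255},
    {"tx": -0.8,"ty": 0,"tz": -7,"twist": 0,"hand": 255}
  ]
}}

```text
clock: 17.28
ee_pos: [497.2, 201.7, 246.4]
ee_rot: [0.194, 3.133, 0.003]
contact_force: [-0.3, -0.5, -0.8]
grip_width: 0.001
```

```bash
python3 -c "
from h import *
import pickle
c=cam('wrist');save(c,'w17.png');pickle.dump(c,open('w17.pkl','wb'));o=bot.get_obs();print(o['ee_pos'],o['contact_force'],o['clock'])
s=cam('scene');save(s,'s17.png')"
```

```text
[496.07885378 201.32725295 244.63274122] [ 0.22663842  0.42751694 -0.81146048] 17.3333
```

View pics/w17.png

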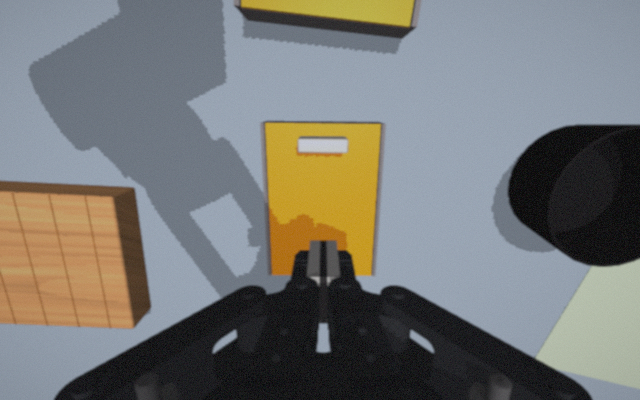

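View pics/s17.png

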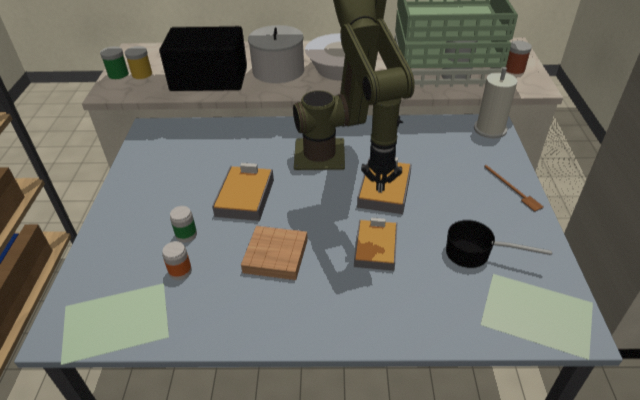

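```bash
python3 -c "
from h import *
import pickle
c=pickle.load(open('w17.pkl','rb'))
p=atz(c,(323,145.5),69);m=p[:2]-[530.2,197.6];print(p,m@[.992,-.125])
print(bot.sign_off())"
```

```text
[460.99048445 206.03581335  69.        ] -69.71031609612366
the job is handed in; nothing more can be done
None
```

The insert is in the grey case, flat and steel side up, with the orange cover shut. I handed the job in at about 17.3 s of the 67 s allowed; no verdict is reported.

**What I did:**
- I pushed the cover back by its grip.
- I dragged the insert until about 37 mm hung over the robot-side edge of the block.
- I pinched the insert across its width and carried it to the case. I released it about 4 mm above the floor, because the fingertips had touched the floor (about 14 N).
- I pushed the cover back until it stopped.

**Last checks:**
- **Insert:** before I closed the cover it measured 120 x 42 mm (stated 120 x 44) at floor height, so it lies flat. Its centre was at about (-7, 0) mm in the case frame.
- **Cover:** it stopped moving while the push force kept rising. The grip measured x = -69.7 mm against -71 mm when shut, so within about 1.5 mm.
- **Bystanders:** the tins and saucepan look unmoved in the last scene picture; I did not measure them.
- **Arm:** it is clear of everything.

**What failed or disagreed:**
- One move call was refused because I left out the twist key; nothing moved.
- Early heights from the top and scene cameras were poor, off by about 10 mm or more. I used the wrist camera views instead, which agreed with the stated heights for the insert within 3 mm and for the block within 4 mm. I did not get a reliable two-view height for the case or cover, and took theirs from the text.

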